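# Tip the tilt bin forward and take out the pot at its back

### The job

The specimen pot at the back of the tilt-out bin is wanted. Tip the bin forward on its pivot, nearly to its stop, take the pot out from behind the divider and stand it upright inside the low square tray. Then push the bin gently back until it is fully home, with the two cassettes still in it, and leave the forceps and the USB stick in front of the tray where they lie.

Things in the scene. Friction and masses are not known exactly. Their poses are not given: they have to be found in the camera images.
- bin_housing: White sheet-metal housing of a tilt-out bin, fixed to the bench, 156 deep (x) x 184 wide (y) x 166 mm high, open at the front, which faces -x. Origin: middle of the underside; x to its back, y to its left, z up. Roof: z 154 to 166 mm, from x = -8 mm to the back; no roof in front of that. Cheeks 166 mm high from x = -6 mm back, 63 mm in front. The bin's pivot line runs along y at x = -72, z = 12 mm.
- tilt_bin (a joint): Angle of the grey bin about its pivot line: 0 shut (panel upright, home on its stop), growing as the panel's top comes toward -x, stop at 0.72 rad. Friction in the pivot holds it wherever left; about 4 to 7 N at the panel's top moves it. Seen from the side, at 0: floor 131 deep, 4 thick; walls 4 thick; front panel 130 high above the pivot, back wall 55; sides slope between; inside width 160 mm.
- panel_top (a point): Middle of the top edge of the bin's front panel (4 mm thick, 168 mm wide, with an 8 mm round bead along the top of its outer side), 130 mm above the pivot line; it moves with the bin. Shut, 60 mm of clear space lies between panel and roof edge, so closed fingers fit in behind the panel and can draw it forward. It can be pushed back from its outer side.
- pot: White-lidded screw-lid specimen pot, 65 mm high, body 44 mm and lid (top 15 mm) 49 mm in diameter, 60 to 120 g. Origin: centre of the underside, z up through the lid. It starts upright on the bin's floor, behind a 45 mm high divider that stands 64 to 68 mm behind the panel's outer face, under the roof; in the tipped bin it leans with the bin, or a little more, against the divider.
- tray: Low square metal tray, 100 x 100 mm, fixed, with a rim 4 mm wide and 12 mm high; its floor is 4 mm thick. Origin: centre of the underside. It stands to the left or the right of the bin.
- cassette_a: Flat grey embedding cassette, 29 x 41 x 6 mm, loose on the bin's floor between panel and divider. Origin: centre of the underside.
- cassette_b: Flat green embedding cassette, 29 x 41 x 6 mm, loose on the bin's floor between panel and divider. Origin: centre of the underside.
- forceps: Steel forceps, 17 x 122 x 6 mm, loose on the bench in front of the tray. Origin: centre of the underside, y along its length.
- usb_stick: Black USB stick, 18 x 52 x 8 mm, loose on the bench in front of the tray. Origin: centre of the underside, y along its length.

How it is judged (in metres and radians):
On the way, in this order (a step that is already met when the one before it is completed fails the run):
1. the bin is tipped at least 0.55 rad forward with the pot still in it (value of joint tilt_bin above 0.55 rad and x of pot in the frame of bin_housing above -0.07 m and z of pot in the frame of bin_housing below 0.11 m and angle between pot's own z axis and vertical above 0.4 rad), for 0.2 s.
2. the pot stands upright in the tray, released (horizontal distance between pot and tray below 0.034 m and angle between pot's own z axis and vertical below 0.1 rad and z of pot in the frame of tray between 0.001 and 0.008 m and contact force between the fingers and pot below 0.2 N and linear speed of pot below 0.02 m/s), for 0.2 s.
3. the bin is pushed home again (value of joint tilt_bin below 0.03 rad), for 0.2 s.
At the end, for the whole second after the job is handed in: The pot stands still and upright (within 0.1 rad) on the tray's floor, within 34 mm of its centre, released; the bin is shut to within 0.03 rad; both cassettes lie in the bin (all of step 2 and value of joint tilt_bin below 0.03 rad and x of cassette_a in the frame of bin_housing between -0.08 and 0.06 m and y of cassette_a in the frame of bin_housing between -0.09 and 0.09 m and z of each of cassette_a, cassette_b in the frame of bin_housing below 0.08 m and x of cassette_b in the frame of bin_housing between -0.08 and 0.06 m and y of cassette_b in the frame of bin_housing between -0.09 and 0.09 m); the robot touches nothing.
It fails at once if the forceps or the USB stick are moved by more than 25 mm (distance of any of forceps, usb_stick from where it was at the start of the episode above 0.025 m).
It fails at once if the fingers press on the bin or its housing with more than 40 N (contact force between the fingers and bin_housing above 40 N).
It also fails if it takes over 72 s, if anything falls off the work surface, if the arm or the gripper's body presses on something with over 40 N, if the wrist force passes 120 N, or if a joint passes its speed limit or range.

### The arm

A 6-joint arm with a two-finger parallel gripper is mounted at the origin on a cart in front of the work surface, level with it; the furniture and walls round the work are solid. World frame = base frame: x ahead of the robot, y to its left, z up, the work surface at z = 0. Lengths are in mm, angles in rad, forces in N, time in s.
With the tool pointing down it reaches from about 350 to 925 mm from the base axis. Payload 6.4 kg.
Tool frame: the origin (TCP) lies between the finger pads; the fingertips stand 25 mm ahead of it and the grasp point (between the pads) lies 6 mm ahead of it; z points along the fingers, y is the line along which they close (so a half turn about z gives the same grasp; the last joint's range is limited). The gripper opens to 85 mm and grips with 20 to 120 N. Pads are 22 mm wide; open, the fingers measure 114 mm over their backs; the gripper's body (76 mm by 85 mm) begins 54 mm behind the grasp point. The pads swing forward as they close: fully open they stand 13 mm farther back than shut.
Start: joints at [-1.353, 0.245, 1.558, -0, 1.339, -0.174], TCP at [248.21, -600.755, 256.29] pointing down, gripper open.
Joint ranges: [-3.13, 3.13], [-1.02, 2.26], [0.13, 2.54], [-0.95, 4.09], [0.21, 2.88], [-2.74, 2.74]. Speed limits (rad/s): [2.57, 2.57, 3.14, 3.14, 3.14, 3.14].

### API

Orientations are given as a unit quaternion [x, y, z, w].
In Python, from plant import robot, vision gives the robot as it stands. The module is installed in compiled form; this text tells all that it offers.
- The arm moves only by the tool play_rows, never from a script. Its argument "commands" is a list that holds one entry, the list of rows, each a list of 6 numbers: the shift along the world's x, y, z normalised to -1 to 1, where 1 is 500 mm, then the turn, a rotation vector about the world's x, y, z normalised to -1 to 1, where 1 is 120 degrees. A call has exactly 8 rows; each row is the pose to reach, as a shift and turn from the pose commanded when the call began; what a row does not reach only later rows make up. A row lasts 1/10 s, in which the tool goes at most 50 mm and 8.59 degrees, less where a joint would pass 70% of its speed; a pose out of reach is approached as far as the arm can. A call with a number of a shift or a turn outside -1 to 1 is refused whole. A call with a gripper value outside its range is refused whole. "fingers" is the finger opening in mm, from 0 to 85.4, set as the call begins (left out, the last holds). The fingers move at their own pace and stop on an object; "squeeze" is the grip in N (left out, the last holds). Time passes only in rows, so rows that repeat a pose let the fingers close, or fill a call up. It gives the time, the measured TCP pose, the force, the opening and the grip force at its end, in the units of the state.
- robot.state(): the state, without advancing time (a new reading comes with each control period).
- vision.get_image(name): name is "scene" or "top"; returns a dict with "color" (400x640x3 uint8, red, green, blue), "fov_y" (degrees; the focal length in pixels is half the picture's height over the tangent of half this angle, whatever the lens; pixels are square), "cx", "cy" (the principal point, pixels), "dist_coeffs" ([k1, k2, p1, p2, k3] as OpenCV has them; the pictures are not rectified), "rvec" (rotation vector, rad) and "tvec" (3), from world to camera coordinates, as OpenCV has them. Camera axes: x right, y down, z forward; pixel columns grow to the right and rows downward; lengths in mm; the calibration is good to about 2 mm. A picture is of the moment at which its call begins. There is no depth.
- robot.close_job(): hands the job in; it is judged then, once.
The state is a dict: "clock": time; "joint_positions": joint angles; "qvel": joint speeds; "joint_efforts": joint torques, N m; "tcp_pos": TCP position; "tcp_rot": TCP orientation; "wrist_force": force on the tool from outside, world axes, zero at the start; "ft_torque": the same for the moment, N m; "finger_gap": opening from 0.0 (shut) to 1.0 (fully open); "finger_force": force on a finger pad.
Only numpy, scipy, OpenCV 4.12 (cv2) and the standard library are available. Lean on these libraries where they do the work, as an engineer would, in place of code of your own. Each camera call takes 0.05 s, during which the arm holds its last target. There are 200 camera calls.

## Working session

There is one attempt and no reset: what is moved stays moved. The work goes in short steps, Python scripts to look and compute and a tool call to move; the robot and the scene stay as the last step left them, time stands still between calls to the robot, and variables do not carry over. Pictures are saved under pics/ and viewed, at most 10 in all, crops included, and the job is handed in when it is done.

Besides the shell and the picture viewer there is one more tool, called after "Request:" by a JSON object that holds its "op" and its "data". play_rows: Moves the arm, as the interface text tells. Its arguments: {"type":"object","properties":{"commands":{"type":"array","items":{"type":"array","items":{"type":"array","items":{"type":"number"}}}},"fingers":{"type":"number"},"squeeze":{"type":"number"}},"required":["commands"]}

```bash
mkdir -p pics; cat > h.py <<'E'
import numpy as np, cv2
from plant import robot, vision
def K(im):
    f=200/np.tan(np.radians(im['fov_y'])/2)
    return np.array([[f,0,im['cx']],[0,f,im['cy']],[0,0,1.]])
def ray(im,px):
    R=cv2.Rodrigues(np.array(im['rvec'],float))[0]; t=np.array(im['tvec'],float)
    u=cv2.undistortPoints(np.array(px,float).reshape(-1,1,2),K(im),np.array(im['dist_coeffs'],float)).reshape(-1,2)
    d=np.c_[u,np.ones(len(u))]@R; return -R.T@t,d
def onz(im,px,z):
    c,d=ray(im,px); return c+d*((z-c[2])/d[:,2])[:,None]
def tri(a,pa,b,pb):
    c1,d1=ray(a,[pa]);c2,d2=ray(b,[pb]);d1=d1[0];d2=d2[0]
    s=np.linalg.lstsq(np.c_[d1,-d2],c2-c1,rcond=None)[0]
    p,q=c1+s[0]*d1,c2+s[1]*d2; return (p+q)/2,np.linalg.norm(p-q)
def proj(im,P):
    return cv2.projectPoints(np.array(P,float).reshape(-1,3),np.array(im['rvec'],float),np.array(im['tvec'],float),K(im),np.array(im['dist_coeffs'],float))[0].reshape(-1,2)
def get(n,save=None):
    im=vision.get_image(n)
    if save: cv2.imwrite(f'pics/{save}.png',im['color'][:,:,::-1])
    return im
E
python3 - <<'E'
from h import *
for n in('scene','top'):
    im=get(n,n+'0'); print(n,im['fov_y'],ray(im,[[320,200]]))
    np.save(n+'0.npy',im,allow_pickle=True)
print(robot.state())
E
```

```text
scene 49.78770615247841 (array([147.98726394, 237.35631561, 744.73317457]), array([[ 0.44524128, -0.50755512, -0.73781873]]))
top 57.69004326268511 (array([ 488.26441674, -215.1859133 ,  953.28761223]), array([[ 0.04887536,  0.00638788, -0.99893358]]))
{'clock': 0.1, 'joint_positions': array([-1.35312729e+00,  2.45770599e-01,  1.55893271e+00, -1.43099221e-05,
        1.33869012e+00, -1.74060673e-01]), 'qvel': array([-0.00170213, -0.00379341, -0.00295918,  0.00102595, -0.00045905,
        0.00076572]), 'joint_efforts': array([-3.20071922e-04, -4.30671322e+01, -3.27128541e+01, -1.96076767e-04,
        2.85470531e-03, -1.78300604e-05]), 'tcp_pos': array([ 248.08433499, -600.28268656,  255.25178318]), 'tcp_rot': array([ 9.80879003e-01,  1.94616470e-01, -2.65906691e-05, -9.00024231e-04]), 'wrist_force': array([ 0.2410931 , -0.06866145,  0.23068628]), 'ft_torque': array([-0.00305768, -0.05294123,  0.04206079]), 'finger_force': 0.0, 'finger_gap': 0.9996089805160999}
```

View pics/scene0.png

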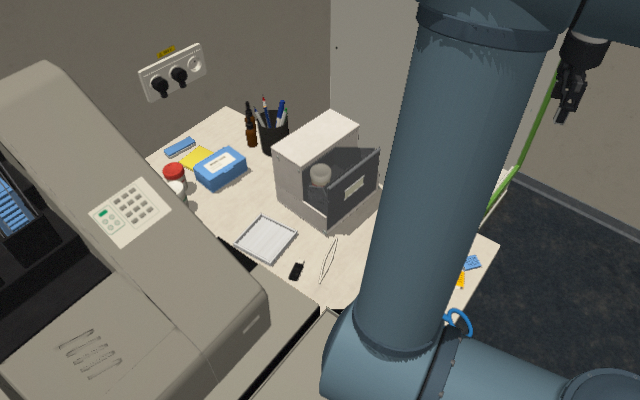

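View pics/top0.png

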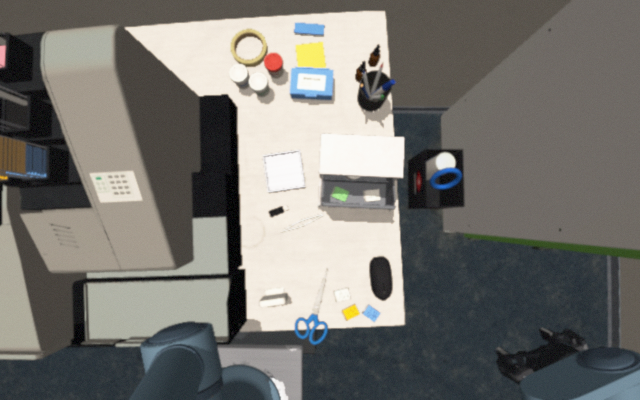

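Scene: housing around (325,170), pot lid at (320,173) behind the divider, tray at (266,239). Top: roof spans (320–404, 136–178), tray (284,172), USB (279,211), forceps (300,224). I'll zoom in on the top view for the corners.

```bash
python3 - <<'E'
from h import *
im=np.load('top0.npy',allow_pickle=True).item()
c=im['color'][120:240,250:410,::-1]
cv2.imwrite('pics/crop1.png',cv2.resize(c,None,fx=5,fy=5,interpolation=cv2.INTER_CUBIC))
print(onz(im,[[320,136],[404,138],[404,180],[320,176]],166).round())
print('tray',onz(im,[[265,154],[301,151],[304,190],[269,192]],12).round())
E
```

```text
[[ 668. -210.  166.]
 [ 663. -394.  166.]
 [ 571. -393.  166.]
 [ 579. -210.  166.]]
tray [[ 655.  -64.   12.]
 [ 663. -159.   12.]
 [ 560. -167.   12.]
 [ 555.  -76.   12.]]
```

View pics/crop1.png

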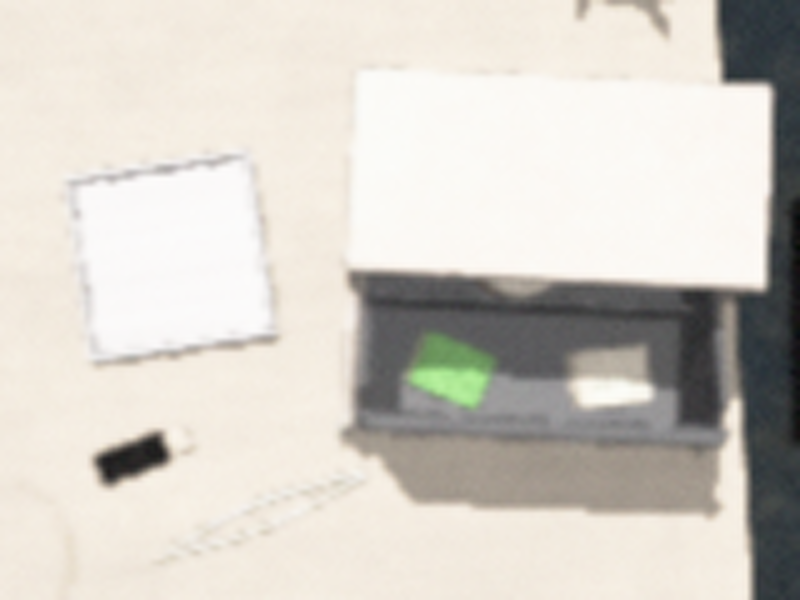

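The crop shows the roof corners at (357,70), (772,87), (767,289) and (350,271). The tray corners are (68,180), (247,152), (277,337) and (93,361). The panel top runs (352,430)–(722,438), the pot lid sliver is around (520,285), and the cassettes are at (452,370) and (610,378).

```bash
python3 - <<'E'
from h import *
im=np.load('top0.npy',allow_pickle=True).item()
sc=np.load('scene0.npy',allow_pickle=True).item()
f=lambda p:np.array(p)/5.+[250,120]-.4
r=onz(im,f([[357,70],[772,87],[767,289],[350,271]]),166);print(r.round(),[np.linalg.norm(r[i]-r[i-1]).round() for i in range(4)])
t=onz(im,f([[68,180],[247,152],[277,337],[93,361]]),12);print('tray',t.mean(0).round(),[np.linalg.norm(t[i]-t[i-1]).round() for i in range(4)],np.degrees(np.arctan2(*(t[0]-t[3])[[1,0]])))
print('panel',onz(im,f([[352,430],[722,438]]),142).round())
print('yaw',[np.degrees(np.arctan2(*(v)[[1,0]])).round(1) for v in (r[0]-r[3],r[1]-r[2])],[np.degrees(np.arctan2(-v[0],v[1])).round(1) for v in(r[0]-r[1],r[3]-r[2])])
# lid: sliver in top, lid blob in scene; lid top z = 14..16+65 ~ 79
print('lid top', onz(im,f([[520,299]]),80).round(),'lid scene',onz(sc,[[320,173],[321,168]],80).round())
print('forceps',onz(im,f([[370,475],[160,560]]),5).round(),'usb',onz(im,f([[95,470],[190,440]]),5).round())
E
```

```text
[[ 673. -212.  166.]
 [ 665. -394.  166.]
 [ 576. -391.  166.]
 [ 584. -209.  166.]] [np.float64(89.0), np.float64(182.0), np.float64(89.0), np.float64(182.0)]
tray [ 610. -114.   12.] [np.float64(96.0), np.float64(95.0), np.float64(99.0), np.float64(97.0)] 8.53236363106113
panel [[ 515. -210.  142.]
 [ 512. -375.  142.]]
yaw [np.float64(-1.9), np.float64(-2.2)] [np.float64(-2.3), np.float64(-2.4)]
lid top [[ 581. -291.   80.]] lid scene [[ 602. -282.   80.]
 [ 611. -295.   80.]]
forceps [[ 497. -219.    5.]
 [ 452. -109.    5.]] usb [[ 499.  -75.    5.]
 [ 515. -124.    5.]]
```

Request:
{"op": "play_rows", "data": {"commands": [[[0.1,0.1,0,0,0,-0.06],[0.2,0.2,0,0,0,-0.12],[0.3,0.3,0,0,0,-0.18],[0.4,0.4,0,0,0,-0.206],[0.46,0.46,0,0,0,-0.206],[0.52,0.52,0,0,0,-0.206],[0.58,0.58,0,0,0,-0.206],[0.602,0.604,0,0,0,-0.206]]], "fingers": 0, "squeeze": 40}}

```text
clock: 0.9
tcp_pos: [531.7, -315.7, 255.9]
tcp_rot: [1.0, -0.02, -0.0, -0.0]
wrist_force: [-0.5, -1.1, 0.0]
finger_gap: -0.002
finger_force: 0.0
```

Request:
{"op": "play_rows", "data": {"commands": [[[0,0,0,0,0,0],[0,0,0,0,0,0],[0,0,-0.06,0,0,0],[0,0,-0.12,0,0,0],[0,0,-0.18,0,0,0],[0,0,-0.22,0,0,0],[0,0,-0.246,0,0,0],[0,0,-0.246,0,0,0]]]}}

```text
clock: 1.7
tcp_pos: [529.5, -318.1, 131.6]
tcp_rot: [1.0, -0.021, -0.001, -0.001]
wrist_force: [-0.6, -0.4, -0.1]
finger_gap: -0.001
finger_force: 0.0
```

```bash
python3 - <<'E'
from h import *
s=robot.state();print(s['tcp_pos'],s['wrist_force'])
sc=get('scene');tp=get('top')
a=cv2.resize(sc['color'][90:250,230:400],None,fx=2.35,fy=2.35);b=cv2.resize(tp['color'][120:240,290:420],None,fx=3.13,fy=3.13)
h=min(a.shape[0],b.shape[0]);cv2.imwrite('pics/a1.png',np.hstack([a[:h],b[:h]])[:,:,::-1])
E
```

```text
[ 529.45376102 -318.09150087  131.56561729] [-0.60864629 -0.40986718 -0.06874576]
```

View pics/a1.png

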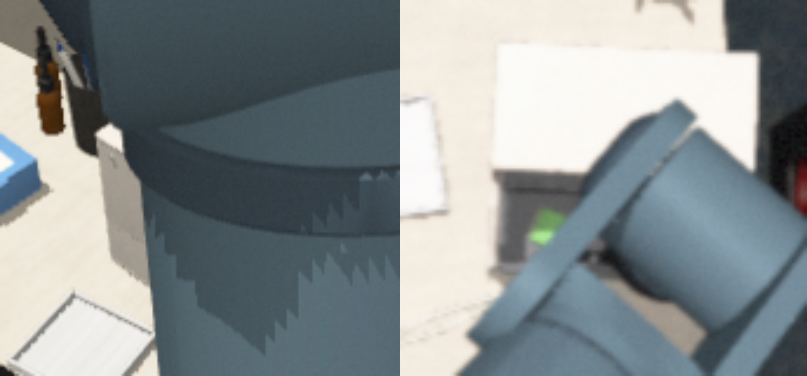

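The arm hides most of both views, but in the top view the gripper is over the gap at about (650,240). The TCP ended at x=529.5, so unreached travel is dropped. The finger is just behind the panel with almost no force on it. Next I draw it forward along the arc.

Request:
{"op": "play_rows", "data": {"commands": [[[-0.0096,0.0004,0.0008,-0.0007,-0.019,0],[-0.0192,0.0007,0.0012,-0.0015,-0.038,0],[-0.0288,0.0011,0.0014,-0.002,-0.057,0],[-0.0384,0.0015,0.001,-0.003,-0.076,0],[-0.048,0.0018,0.0004,-0.0036,-0.0955,0],[-0.06,0.0023,-0.001,-0.0045,-0.119,0],[-0.0718,0.0027,-0.003,-0.0054,-0.143,0],[-0.0812,0.003,-0.005,-0.006,-0.162,0]]]}}

```text
clock: 2.6
tcp_pos: [490.6, -316.6, 132.7]
tcp_rot: [0.985, -0.02, 0.171, 0.004]
wrist_force: [3.2, 1.6, 1.4]
finger_gap: -0.002
finger_force: 1.5
```

Request:
{"op": "play_rows", "data": {"commands": [[[-0.0094,0.0004,-0.0024,-0.0007,-0.019,0],[-0.0186,0.0007,-0.0052,-0.0015,-0.038,0],[-0.0276,0.0011,-0.0083,-0.002,-0.057,0],[-0.0366,0.0015,-0.0118,-0.003,-0.076,0],[-0.0454,0.0018,-0.0156,-0.0036,-0.0955,0],[-0.054,0.0021,-0.0199,-0.0045,-0.115,0],[-0.0646,0.0025,-0.0256,-0.0054,-0.138,0],[-0.0728,0.0028,-0.0306,-0.006,-0.158,0]]]}}

```text
clock: 3.4
tcp_pos: [454.2, -315.5, 117.6]
tcp_rot: [0.943, -0.018, 0.331, 0.007]
wrist_force: [1.8, 1.4, 1.8]
finger_gap: -0.001
finger_force: 1.3
```

Request:
{"op": "play_rows", "data": {"commands": [[[0.005,0,0.004,0,0,0],[0.005,0,0.004,0,0,0],[-0.04,0.0,0.06,0,0,0],[-0.12,0.0,0.16,0,0,0],[-0.15,-0.06,0.24,0,0,0],[-0.17,-0.14,0.3,0,0,0],[-0.17,-0.22,0.3,0,0,0],[-0.17,-0.3,0.3,0,0,0]]], "fingers": 85}}

```text
clock: 4.2
tcp_pos: [368.6, -468.3, 269.8]
tcp_rot: [0.944, -0.018, 0.329, 0.009]
wrist_force: [-0.4, 0.6, -0.1]
finger_gap: 0.997
finger_force: 0.0
```

Request:
{"op": "play_rows", "data": {"commands": [[[0,-0.09,0,0,0,0],[0,-0.18,0,0,0,0],[0,-0.26,0,0,0,0],[0,-0.34,0,0,0,0],[0,-0.42,0,0,0,0],[0,-0.48,0,0,0,0],[0,-0.5,0,0,0,0],[0,-0.5,0,0,0,0]]]}}

```text
clock: 5.0
tcp_pos: [368.8, -715.2, 265.4]
tcp_rot: [0.944, -0.019, 0.329, 0.006]
wrist_force: [0.1, -0.2, -0.3]
finger_gap: 0.997
finger_force: 0.0
```

```bash
python3 - <<'E'
from h import *
s=robot.state();print(s['clock'],s['tcp_pos'],s['wrist_force'],s['joint_positions'])
sc=get('scene');tp=get('top')
np.save('sc1.npy',sc,allow_pickle=True);np.save('tp1.npy',tp,allow_pickle=True)
a=cv2.resize(sc['color'][100:250,250:400],None,fx=2.6667,fy=2.6667,interpolation=2);b=cv2.resize(tp['color'][120:240,310:430],None,fx=3.3333,fy=3.3333,interpolation=2)
cv2.imwrite('pics/a2.png',np.hstack([a[:400,:400],b[:400,:400]])[:,:,::-1])
E
```

```text
5.0 [ 368.80790277 -715.24921854  265.36413431] [ 0.10532346 -0.2427675  -0.31270652] [-1.41350138  0.49476561  1.31306659  0.69281191  1.2653116   0.00385612]
```

View pics/a2.png

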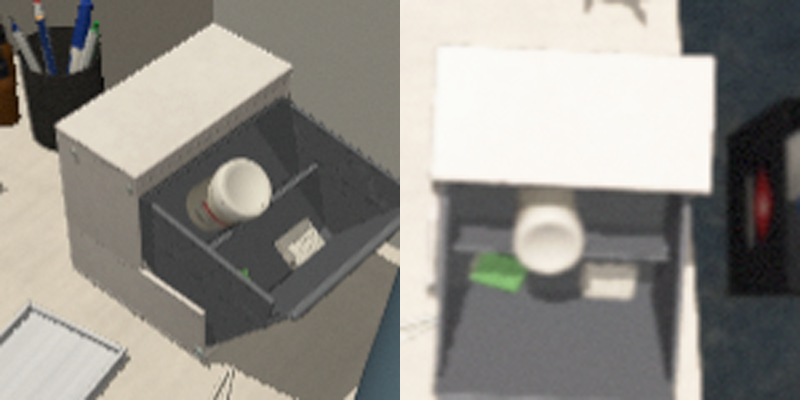

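The bin stays tipped. The lid's top face is centred near (245,187) in the scene crop and (150,243) in the top crop. Both cassettes lie in front of the divider.

```bash
python3 - <<'E'
from h import *
sc=np.load('sc1.npy',allow_pickle=True).item();tp=np.load('tp1.npy',allow_pickle=True).item()
p,e=tri(sc,[250+245/2.667-.3,100+187/2.667-.3],tp,[310+150/3.333-.3,120+243/3.333-.3]);print('lid top',p.round(1),e.round(1))
# base visible: expected world for angle th
for th in (.64,.67,.7):
  c,s=np.cos(th),np.sin(th)
  for dx in(90,94):
    for dz in (4,69):
      x=dx*c-dz*s;z=dx*s+dz*c
      print(th,dx,dz,np.round([517.5+x,-297.5-.038*x+10,12+z]))
  print(proj(tp,[517.5-130*s,-297,12+130*c]).round())
bw=tp['color'][:, 350];print([tuple(v) for v in bw[222:250:2].tolist()])
E
```

```text
lid top [ 547.  -289.3  117.6] 1.6
0.64 90 4 [ 587. -290.   69.]
0.64 90 69 [ 548. -289.  121.]
0.64 94 4 [ 591. -290.   71.]
0.64 94 69 [ 552. -289.  123.]
[[358. 239.]]
0.67 90 4 [ 586. -290.   71.]
0.67 90 69 [ 545. -289.  122.]
0.67 94 4 [ 589. -290.   74.]
0.67 94 69 [ 548. -289.  124.]
[[358. 240.]]
0.7 90 4 [ 584. -290.   73.]
0.7 90 69 [ 542. -288.  123.]
0.7 94 4 [ 587. -290.   76.]
0.7 94 69 [ 545. -289.  125.]
[[358. 242.]]
[(116, 117, 116), (117, 116, 116), (112, 108, 112), (113, 113, 114), (114, 112, 114), (114, 113, 115), (113, 113, 114), (117, 114, 117), (126, 123, 125), (148, 146, 146), (137, 132, 123), (160, 153, 141), (161, 151, 139), (173, 162, 149)]
```

Request:
{"op": "play_rows", "data": {"commands": [[[0.0,0.09,0,0,0,0],[0.03,0.18,0,0,0,0],[0.06,0.27,0,0,0,0],[0.09,0.36,0,0,0,0],[0.12,0.45,0,0,0,0],[0.15,0.54,0,0,0,0],[0.18,0.63,0,0,0,0],[0.2,0.72,0,0,0,0]]]}}

```text
clock: 5.9
tcp_pos: [468.8, -351.1, 265.5]
tcp_rot: [0.944, -0.018, 0.329, 0.006]
wrist_force: [0.2, 0.6, -0.4]
finger_gap: 0.994
finger_force: 0.0
```

Request:
{"op": "play_rows", "data": {"commands": [[[0.013,0.04,0,0,0,0],[0.026,0.09,-0.04,0,0,0],[0.04,0.128,-0.08,0,0,0],[0.052,0.128,-0.12,0,0,0],[0.052,0.128,-0.162,0,0,0],[0.052,0.128,-0.162,0,0,0],[0.052,0.128,-0.162,0,0,0],[0.052,0.128,-0.162,0,0,0]]]}}

```text
clock: 6.7
tcp_pos: [495.0, -291.0, 186.1]
tcp_rot: [0.944, -0.018, 0.33, 0.007]
wrist_force: [0.5, 0.1, 0.0]
finger_gap: 0.994
finger_force: 0.0
```

Request:
{"op": "play_rows", "data": {"commands": [[[0.02,0.001,-0.026,0,0,0],[0.04,0.002,-0.052,0,0,0],[0.06,0.003,-0.078,0,0,0],[0.08,0.003,-0.104,0,0,0],[0.1,0.003,-0.13,0,0,0],[0.111,0.003,-0.145,0,0,0],[0.111,0.003,-0.145,0,0,0],[0.111,0.003,-0.145,0,0,0]]]}}

```text
clock: 7.5
tcp_pos: [550.4, -289.5, 112.9]
tcp_rot: [0.944, -0.019, 0.329, 0.006]
wrist_force: [-0.2, -0.7, -0.3]
finger_gap: 0.991
finger_force: 0.0
```

Request:
{"op": "play_rows", "data": {"commands": [[[0,0,0,0,0,0],[0,0,0,0,0,0],[0,0,0,0,0,0],[0,0,0,0,0,0],[0,0,0,0,0,0],[0,0,0,0,0,0],[0,0,0,0,0,0],[0,0,0,0,0,0]]], "fingers": 30, "squeeze": 35}}

```text
clock: 8.3
tcp_pos: [550.5, -289.5, 112.5]
tcp_rot: [0.944, -0.019, 0.329, 0.006]
wrist_force: [-0.7, 0.5, 4.5]
finger_gap: 0.558
finger_force: 35.6
```

Request:
{"op": "play_rows", "data": {"commands": [[[-0.01,0,0.013,0,0,0],[-0.03,0.001,0.038,0,0,0],[-0.055,0.002,0.07,0,0,0],[-0.085,0.003,0.107,0,0,0],[-0.11,0.004,0.139,0,0,0],[-0.136,0.005,0.172,0,0,0],[-0.14,0.005,0.22,0,0,0],[-0.14,0.005,0.26,0,0,0]]]}}

```text
clock: 9.1
tcp_pos: [479.0, -286.2, 242.1]
tcp_rot: [0.944, -0.019, 0.328, 0.006]
wrist_force: [-0.2, -1.5, -0.8]
finger_gap: 0.558
finger_force: 36.3
```

Request:
{"op": "play_rows", "data": {"commands": [[[0.0,0.06,0.02,0,0,0],[0.02,0.13,0.02,0.001,0.05,0],[0.05,0.2,0.02,0.003,0.1,0],[0.1,0.26,0.02,0.006,0.16,0],[0.15,0.31,0.02,0.008,0.22,0],[0.2,0.346,0.02,0.01,0.27,0],[0.26,0.346,0.02,0.012,0.318,0],[0.26,0.346,0.02,0.012,0.318,0]]]}}

```text
clock: 9.9
tcp_pos: [612.6, -113.0, 248.1]
tcp_rot: [1.0, -0.019, -0.001, -0.001]
wrist_force: [-1.2, -0.3, -0.9]
finger_gap: 0.554
finger_force: 36.4
```

```bash
python3 - <<'E'
from h import *
s=robot.state();print(s['clock'],s['tcp_pos'],s['tcp_rot'])
sc=get('scene');tp=get('top')
np.save('sc2.npy',sc,allow_pickle=True)
print(proj(sc,s['tcp_pos']),proj(tp,s['tcp_pos']))
a=cv2.resize(sc['color'][100:300,220:420],None,fx=2,fy=2,interpolation=2);b=cv2.resize(tp['color'][110:260,230:380],None,fx=2.6667,fy=2.6667,interpolation=2)
cv2.imwrite('pics/a3.png',np.hstack([a[:400,:400],b[:400,:400]])[:,:,::-1])
E
```

```text
9.9 [ 612.62998689 -113.01316247  248.10638904] [ 9.99824939e-01 -1.86693145e-02 -1.09814572e-03 -5.85163362e-04]
[[251.36163863 152.34807896]] [[270.44789737 154.27168595]]
```

View pics/a3.png

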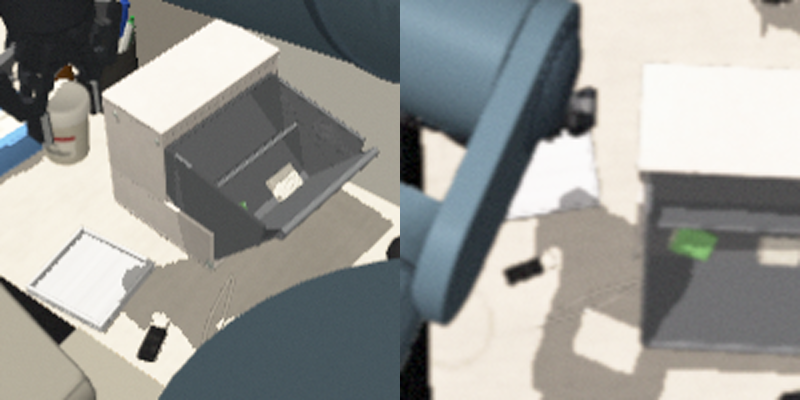

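The pot hangs upright in the gripper, around (68,125) in the scene crop. The tray below is clear, and the USB stick and forceps haven't moved. I'll lower it now.

Request:
{"op": "play_rows", "data": {"commands": [[[-0.004,-0.002,-0.06,0,0,0],[-0.004,-0.002,-0.12,0,0,0],[-0.004,-0.002,-0.18,0,0,0],[-0.004,-0.002,-0.24,0,0,0],[-0.004,-0.002,-0.3,0,0,0],[-0.004,-0.002,-0.33,0,0,0],[-0.004,-0.002,-0.35,0,0,0],[-0.004,-0.002,-0.35,0,0,0]]]}}

```text
clock: 10.8
tcp_pos: [607.4, -114.8, 76.7]
tcp_rot: [1.0, -0.02, 0.002, -0.0]
wrist_force: [-0.7, -0.1, 0.3]
finger_gap: 0.555
finger_force: 36.4
```

```bash
python3 - <<'E'
from h import *
s=robot.state();print(s['clock'],s['tcp_pos'],s['wrist_force'])
sc=get('scene');np.save('sc3.npy',sc,allow_pickle=True)
print(onz(sc,[[266,239.5]],12) if 0 else onz(np.load('sc2.npy',allow_pickle=True).item(),[[266,239.5]],12))
cv2.imwrite('pics/a4.png',cv2.resize(sc['color'][160:280,210:330],None,fx=4,fy=4,interpolation=2)[:,:,::-1])
E
```

```text
10.8 [ 607.36061297 -114.8132194    76.74269504] [-0.72695226 -0.06625708  0.32944841]
[[ 604.2499308  -106.19287879   12.        ]]
```

View pics/a4.png

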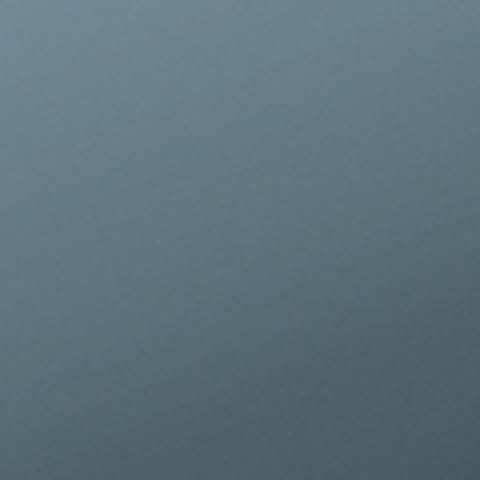

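The arm blocks that view. I'll lower in small steps and watch the wrist force.

Request:
{"op": "play_rows", "data": {"commands": [[[0,0.004,-0.004,0,0,0],[0,0.004,-0.008,0,0,0],[0,0.004,-0.012,0,0,0],[0,0.004,-0.015,0,0,0],[0,0.004,-0.017,0,0,0],[0,0.004,-0.019,0,0,0],[0,0.004,-0.019,0,0,0],[0,0.004,-0.019,0,0,0]]]}}

```text
clock: 11.65
tcp_pos: [608.2, -112.7, 67.5]
tcp_rot: [1.0, -0.02, 0.002, -0.0]
wrist_force: [0.5, -0.3, 0.4]
finger_gap: 0.557
finger_force: 36.4
```

Request:
{"op": "play_rows", "data": {"commands": [[[0,0,-0.002,0,0,0],[0,0,-0.003,0,0,0],[0,0,-0.004,0,0,0],[0,0,-0.005,0,0,0],[0,0,-0.006,0,0,0],[0,0,-0.007,0,0,0],[0,0,-0.008,0,0,0],[0,0,-0.008,0,0,0]]]}}

```text
clock: 12.45
tcp_pos: [608.2, -112.7, 63.4]
tcp_rot: [1.0, -0.02, 0.002, -0.0]
wrist_force: [-0.5, -0.3, -0.8]
finger_gap: 0.56
finger_force: 36.4
```

Request:
{"op": "play_rows", "data": {"commands": [[[0,0,-0.001,0,0,0],[0,0,-0.002,0,0,0],[0,0,-0.003,0,0,0],[0,0,-0.004,0,0,0],[0,0,-0.005,0,0,0],[0,0,-0.006,0,0,0],[0,0,-0.006,0,0,0],[0,0,-0.006,0,0,0]]]}}

```text
clock: 13.25
tcp_pos: [608.2, -112.7, 60.5]
tcp_rot: [1.0, -0.02, 0.002, -0.0]
wrist_force: [0.6, 0.2, -1.1]
finger_gap: 0.558
finger_force: 36.4
```

Request:
{"op": "play_rows", "data": {"commands": [[[0,0,-0.001,0,0,0],[0,0,-0.002,0,0,0],[0,0,-0.003,0,0,0],[0,0,-0.004,0,0,0],[0,0,-0.005,0,0,0],[0,0,-0.006,0,0,0],[0,0,-0.006,0,0,0],[0,0,-0.006,0,0,0]]]}}

```text
clock: 14.05
tcp_pos: [609.6, -112.8, 59.2]
tcp_rot: [1.0, -0.02, 0.004, 0.0]
wrist_force: [0.2, 2.1, 7.0]
finger_gap: 0.559
finger_force: 36.8
```

Contact: 7 N up. I'll release and back off upward.

Request:
{"op": "play_rows", "data": {"commands": [[[0,0,0.001,0,0,0],[0,0,0.001,0,0,0],[0,0,0.001,0,0,0],[0,0,0.001,0,0,0],[0,0,0.001,0,0,0],[0,0,0.001,0,0,0],[0,0,0.001,0,0,0],[0,0,0.001,0,0,0]]], "fingers": 85}}

```text
clock: 14.85
tcp_pos: [608.2, -112.7, 58.0]
tcp_rot: [1.0, -0.02, 0.002, -0.0]
wrist_force: [-0.3, -0.1, -0.0]
finger_gap: 0.996
finger_force: 0.0
```

Request:
{"op": "play_rows", "data": {"commands": [[[0,0,0.03,0,0,0],[0,0,0.07,0,0,0],[0,0,0.13,0,0,0],[0,0,0.2,0,0,0],[0,0,0.28,0,0,0],[-0.06,-0.06,0.32,0,0,0],[-0.15,-0.1,0.32,0,0,0],[-0.24,-0.14,0.32,0,0,0]]]}}

```text
clock: 15.65
tcp_pos: [487.6, -183.6, 220.4]
tcp_rot: [1.0, -0.019, 0.004, 0.001]
wrist_force: [0.5, -1.4, -0.1]
finger_gap: 0.995
finger_force: 0.0
```

Request:
{"op": "play_rows", "data": {"commands": [[[-0.08,-0.05,0,0,0,0],[-0.14,-0.13,0,0,0,0],[-0.19,-0.22,0,0,0,0],[-0.22,-0.31,0,0,0,0],[-0.22,-0.4,0,0,0,0],[-0.22,-0.49,0,0,0,0],[-0.22,-0.58,0,0,0,0],[-0.22,-0.66,0,0,0,0]]], "fingers": 0}}

```text
clock: 16.45
tcp_pos: [377.8, -515.0, 219.4]
tcp_rot: [1.0, -0.02, 0.002, 0.001]
wrist_force: [0.6, 0.5, 0.2]
finger_gap: -0.002
finger_force: 0.0
```

```bash
python3 - <<'E'
from h import *
s=robot.state();print(s['clock'],s['tcp_pos'],s['tcp_rot'])
sc=get('scene');tp=get('top')
np.save('sc4.npy',sc,allow_pickle=True);np.save('tp4.npy',tp,allow_pickle=True)
a=cv2.resize(sc['color'][130:290,220:380],None,fx=2.5,fy=2.5,interpolation=2);b=cv2.resize(tp['color'][125:245,250:370],None,fx=3.3333,fy=3.3333,interpolation=2)
cv2.imwrite('pics/a5.png',np.hstack([a[:400,:400],b[:400,:400]])[:,:,::-1])
E
```

```text
16.45 [ 377.84333552 -515.02081155  219.37631794] [ 9.99791339e-01 -2.02632319e-02  2.49132677e-03  6.87371681e-04]
```

View pics/a5.png

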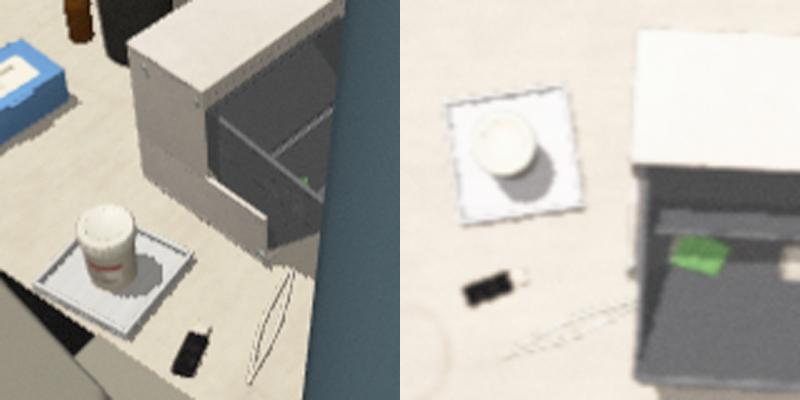

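The pot stands upright near the tray centre: lid at (505,147) in the top crop, tray centred about (513,155). The forceps and USB stick are untouched. Next, go in front of the panel and push it home.

Request:
{"op": "play_rows", "data": {"commands": [[[0,0.08,0,0,0,0],[0.01,0.17,0,0,0,0],[0.02,0.26,0,0,0,0],[0.03,0.35,0,0,0,0],[0.034,0.43,-0.03,0,0,0],[0.034,0.43,-0.1,0,0,0],[0.034,0.43,-0.17,0,0,0],[0.034,0.43,-0.218,0,0,0]]]}}

```text
clock: 17.35
tcp_pos: [394.8, -295.9, 108.0]
tcp_rot: [1.0, -0.019, 0.002, -0.0]
wrist_force: [-0.4, 0.4, -0.5]
finger_gap: 0.0
finger_force: 0.0
```

Request:
{"op": "play_rows", "data": {"commands": [[[0.02,-0.001,0.004,0,0,0],[0.035,-0.001,0.008,0,0,0],[0.05,-0.002,0.012,0,0,0],[0.065,-0.002,0.016,0,0,0],[0.08,-0.003,0.02,0,0,0],[0.095,-0.003,0.024,0,0,0],[0.11,-0.004,0.028,0,0,0],[0.12,-0.004,0.03,0,0,0]]]}}

```text
clock: 18.15
tcp_pos: [456.1, -299.8, 124.3]
tcp_rot: [1.0, -0.02, 0.002, 0.0]
wrist_force: [-1.9, 0.4, 1.3]
finger_gap: -0.003
finger_force: 0.8
```

Request:
{"op": "play_rows", "data": {"commands": [[[0.01,0,0.004,0,0,0],[0.02,0,0.008,0,0,0],[0.03,0,0.012,0,0,0],[0.038,0,0.016,0,0,0],[0.046,0,0.02,0,0,0],[0.054,0,0.022,0,0,0],[0.06,0,0.024,0,0,0],[0.066,0,0.024,0,0,0]]]}}

```text
clock: 18.95
tcp_pos: [488.6, -299.8, 136.2]
tcp_rot: [1.0, -0.02, 0.002, 0.0]
wrist_force: [-1.4, -0.0, 0.7]
finger_gap: 0.001
finger_force: 0.4
```

Request:
{"op": "play_rows", "data": {"commands": [[[0.003,0,0,0,0,0],[0.005,0,0,0,0,0],[0.007,0,0,0,0,0],[0.009,0,0,0,0,0],[0.011,0,0,0,0,0],[0.013,0,0,0,0,0],[0.015,0,0,0,0,0],[0.016,0,0,0,0,0]]]}}

```text
clock: 19.75
tcp_pos: [496.3, -299.7, 136.0]
tcp_rot: [1.0, -0.02, 0.002, -0.0]
wrist_force: [-0.4, -1.1, -0.2]
finger_gap: 0.001
finger_force: 0.3
```

Request:
{"op": "play_rows", "data": {"commands": [[[0.001,0,0,0,0,0],[0.002,0,0,0,0,0],[0.003,0,0,0,0,0],[0.004,0,0,0,0,0],[0.005,0,0,0,0,0],[0.006,0,0,0,0,0],[0.007,0,0,0,0,0],[0.008,0,0,0,0,0]]]}}

```text
clock: 20.55
tcp_pos: [500.3, -299.7, 136.0]
tcp_rot: [1.0, -0.02, 0.002, -0.0]
wrist_force: [-0.5, -0.1, -0.7]
finger_gap: -0.005
finger_force: 0.3
```

Request:
{"op": "play_rows", "data": {"commands": [[[0.001,0,0,0,0,0],[0.002,0,0,0,0,0],[0.003,0,0,0,0,0],[0.004,0,0,0,0,0],[0.005,0,0,0,0,0],[0.006,0,0,0,0,0],[0.007,0,0,0,0,0],[0.008,0,0,0,0,0]]]}}

```text
clock: 21.35
tcp_pos: [502.3, -299.7, 135.9]
tcp_rot: [1.0, -0.02, -0.001, -0.001]
wrist_force: [-13.2, -0.4, 7.4]
finger_gap: -0.001
finger_force: 6.4
```

The force jumped to 13 N at x=502, so the panel is on its stop. I'll back off, clear the view and check.

Request:
{"op": "play_rows", "data": {"commands": [[[-0.02,0,0,0,0,0],[-0.06,0,0,0,0,0],[-0.13,0,0.05,0,0,0],[-0.18,-0.05,0.12,0,0,0],[-0.2,-0.13,0.18,0,0,0],[-0.22,-0.22,0.2,0,0,0],[-0.24,-0.31,0.2,0,0,0],[-0.26,-0.4,0.2,0,0,0]]]}}

```text
clock: 22.15
tcp_pos: [373.8, -501.6, 237.0]
tcp_rot: [1.0, -0.02, 0.003, 0.001]
wrist_force: [1.3, -1.2, 0.2]
finger_gap: 0.001
finger_force: 0.0
```

Request:
{"op": "play_rows", "data": {"commands": [[[0,-0.09,0,0,0,0],[0,-0.18,0,0,0,0],[0,-0.25,0,0,0,0],[0,-0.3,0,0,0,0],[0,-0.3,0,0,0,0],[0,-0.3,0,0,0,0],[0,-0.3,0,0,0,0],[0,-0.3,0,0,0,0]]]}}

```text
clock: 22.95
tcp_pos: [374.7, -648.7, 236.3]
tcp_rot: [1.0, -0.019, 0.002, -0.0]
wrist_force: [1.1, -0.1, -0.4]
finger_gap: 0.004
finger_force: 0.0
```

```bash
python3 - <<'E'
from h import *
s=robot.state();print(s['clock'],s['tcp_pos'])
sc=get('scene');tp=get('top')
t0=np.load('top0.npy',allow_pickle=True).item()['color']
d=np.abs(tp['color'].astype(int)-t0)[195:225,315:405].max(2);print('panel zone diff',d.mean(),(d>40).sum())
f=lambda n,im:cv2.resize(im[125:245,250:410],None,fx=2.5,fy=2.5,interpolation=2)
a=f(0,tp['color']);b=f(0,t0)
cv2.imwrite('pics/a6.png',np.hstack([a,b])[:,:,::-1])
E
```

```text
22.95 [ 374.65828721 -648.67432584  236.26023358]
panel zone diff 6.566296296296296 116
```

View pics/a6.png

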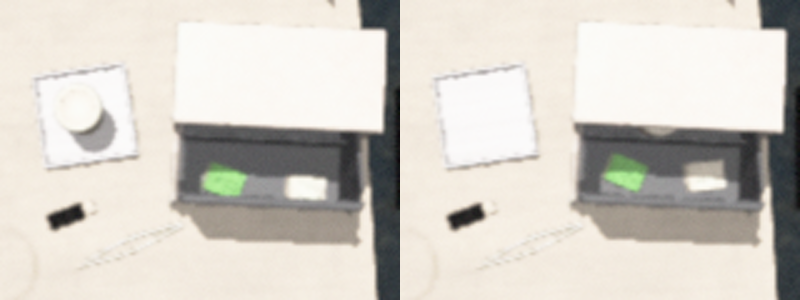

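The panel edge matches the starting image, with the pot in the tray and both cassettes in the bin. One check of the panel edge shift in pixels (0.03 rad is about 1.8 px), then hand in if it passes.

```bash
python3 - <<'E'
from h import *
tp=get('top');t0=np.load('top0.npy',allow_pickle=True).item()
g=lambda im:cv2.cvtColor(im['color'],cv2.COLOR_RGB2GRAY).astype(np.float32)
a,b=g(t0),g(tp)
res=[]
for c in range(330,392,4):
    pa,pb=a[200:216,c:c+4].mean(1),b[200:216,c:c+4].mean(1)
    e=[r+np.interp(100,p[r:r+2],[0,1]) if 0 else (np.argmax(np.diff(cv2.resize(p[None],(160,1),interpolation=cv2.INTER_CUBIC)[0])))/10 for r,p in((0,pa),(0,pb))]
    res.append(e[1]-e[0])
m=np.median(res);print(np.round(res,1),m)
if abs(m)<=.7: print(robot.close_job())
E
```

```text
[ 0.   0.1 -0.1  0.   0.1  0.   0.   0.   0.1  0.   0.   0.   0.1 -0.1
  0.   0. ] 0.0
the job is handed in; nothing more can be done
None
```

The job is handed in, with no verdict returned: the last top view shows the pot standing in the tray, the bin shut, both cassettes in it, and the forceps and USB stick where they lay.

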